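# Roll a tube blank into the inspection V-block

### The job

Without picking it up, push the round aluminium tube blank from its side so that it rolls along the bench, up the ramp of the steel V-block and drops into the groove. Then push its end to slide it along the groove until it is fully home against the end stop, and take the hand away. Leave the ring, the jar and the plug gauge where they stand.

Things in the scene. Friction and masses are not known exactly. Their poses are not given: they have to be found in the camera images.
- blank: loose thick-walled aluminium tube, 40 mm outside, 150 mm long, about 0.33 kg, with plain dark closed ends, lying on the bench, free to roll. Origin: its middle, on its axis. Its x axis is the bar's axis (y, z turn as it rolls). It starts 160 to 260 mm out on the block's +y side, axis within 0.15 rad of the groove's, and 20 to 40 mm short (block -x) of its final place along the groove.
- vblock: steel V-block, fixed. Origin: on the bench under the groove's bottom line; z up, x along the groove towards the end stop. Groove from block x -90 mm (open end) to +50 mm. Two faces at 30 degrees to level meet at y = 0, 1 mm above the bench; the far one rises to y -43 mm, 26 mm high, its back reaching the bench at y -60 mm. A seated bar's axis is at y = 0, 24 mm above the bench.
- ramp_lip (a point): top edge of the V-block's lead-in ramp, where it meets the groove: block x -20, y +14 mm, 9 mm above the bench. The ramp is as long as the groove; it starts level with the bench at block y +71 mm and rises 9 degrees to this lip. Axes as the block's.
- stop_face (a point): middle of the inner face of the end stop, a dark upright plate 40 mm high, 10 mm thick, from block y -45 to +25 mm: block x +50, y 0, 24 mm above the bench. Axes as the block's. With the bar home against it, the bar's middle is at block x -25 mm and its other end stands 10 mm out of the groove's open end.
- ring_gauge: bystander: loose steel ring, 60 mm outside, 36 mm hole, 18 mm high, flat on the bench beyond the stop end. Origin: centre of its underside.
- jar: bystander: loose small clear jar with white cap, 50 mm in diameter, 60 mm high, behind the V-block's back. Origin: centre of its underside.
- plug_gauge: bystander: loose dark steel plug gauge standing upright, foot 36 mm in diameter, stem 18 mm, 68 mm high, on the bench behind the blank (on the side away from the block). Origin: centre of its underside.
There are look-alikes about, which are no part of the job. Of the things shaped like the blank, the aluminium one is meant.

How it is judged (in metres and radians):
On the way, in this order (a step that is already met when the one before it is completed fails the run):
1. the blank rolls along the bench (angular speed of blank above 0.3 rad/s and z of blank in the frame of vblock below 0.024 m and y of blank in the frame of vblock above 0.04 m), for 0.2 s.
2. the blank lies in the groove (y of blank in the frame of vblock between -0.005 and 0.005 m and z of blank in the frame of vblock between 0.021 and 0.0275 m and angle between the x axis of blank and the x axis of vblock, either way round below 0.05 rad), for 0.2 s.
3. the blank is home against the end stop (all of step 2 and x of blank in the frame of vblock between -0.0285 and -0.021 m), for 0.2 s.
At the end, for the whole second after the job is handed in: The blank rests still in the groove (axis within 5 mm sideways and 3.4 mm in height of seated, within 0.05 rad of the groove) with its end within 3.5 mm of the end stop (all of step 3 and linear speed of blank below 0.01 m/s); the robot touches nothing.
It fails at once if the blank is lifted off the bench before the ramp (y of blank in the frame of vblock above 0.09 m and height (world z) of blank above 0.028 m).
It fails at once if the blank is lifted over the ramp or block (height (world z) of blank above 0.042 m).
It fails at once if the steel ring is pushed aside or knocked over (distance of ring_gauge from where it was at the start of the episode above 0.015 m or angle between ring_gauge's own z axis and vertical above 0.3 rad).
It fails at once if the jar is pushed aside or knocked over (distance of jar from where it was at the start of the episode above 0.015 m or angle between jar's own z axis and vertical above 0.3 rad).
It fails at once if the plug gauge is pushed aside or knocked over (distance of plug_gauge from where it was at the start of the episode above 0.015 m or angle between plug_gauge's own z axis and vertical above 0.3 rad).
It also fails if it takes over 64 s, if anything falls off the work surface, if the arm or the gripper's body presses on something with over 40 N, if the wrist force passes 120 N, or if a joint passes its speed limit or range.

### The arm

A 6-joint arm with a two-finger parallel gripper is mounted at the origin on the work surface. World frame = base frame: x ahead of the robot, y to its left, z up, the work surface at z = 0. Lengths are in mm, angles in rad, forces in N, time in s.
With the tool pointing down it reaches from about 300 to 775 mm from the base axis. Payload 14.6 kg.
Tool frame: the origin (TCP) lies midway between the tips of the shut fingers; the grasp point (between the pads) lies 19 mm behind it (grip_depth is the distance from the TCP to the grasp point, in mm); z points along the fingers, y is the direction in which the jaws open and shut (so a half turn about z gives the same grasp; the last joint's range is limited). The gripper opens to 94 mm and grips with 3 to 60 N. Pads are 16 mm wide; open, the fingers measure 119 mm over their backs; the gripper's body (75 mm by 177 mm) begins 78 mm behind the grasp point.
Start: joints at [-1.34, 0.3, 1.521, -0, 1.321, -0.067], TCP at [161.373, -525.783, 205.446] pointing down, gripper open.
Joint ranges: [-3.03, 3.03], [-0.79, 2.21], [0.23, 2.52], [-1.04, 4.18], [0, 3.07], [-2.55, 2.55]. Speed limits (rad/s): [2.22, 2.22, 2.57, 3.14, 3.14, 3.14].

### API

Orientations are given as [roll, pitch, yaw] about the fixed x, y, z axes, in that order (R = Rz(yaw) Ry(pitch) Rx(roll)).
In Python, from cell import read_state, camera, camera_info, sign_off, grip_depth gives the robot as it stands.
- The arm moves only by the tool drive_tool, never from a script. Its argument "motion" is one flat list of numbers, 4 for each row, row after row: the shift along the tool's x, y, z in mm, then the turn about the tool's z in rad. A call has 1 to 8 rows; each row shifts and turns the pose as measured when the row begins, along the tool's axes as they then stand; what a row does not reach is not made up. A row lasts 1/12 s, in which the tool goes at most 41.7 mm and 7.16 degrees, less where a joint would pass 70% of its speed; a pose out of reach is approached as far as the arm can. A call is refused whole if a number of a shift passes 41.7 or a number of a turn 0.125, either way. A call with a gripper value outside its range is refused whole. "jaw" is the closure, from 0 (fully open) to 1 (shut), set as the call begins (left out, the last holds). The fingers move at their own pace and stop on an object; "grip_force" is the grip in N (left out, the last holds). Time passes only in rows, so rows that do not move let the fingers close. It gives the time, the measured TCP pose, the force and the opening at its end, in the units of the state.
- read_state(): the state, without advancing time (a new reading comes with each control period).
- camera(name): name is "side" or "top" or "wrist"; returns the picture (400x640x3 uint8, red, green, blue); there is no depth.
- camera_info(name): a dict with "fovy" (degrees; the focal length in pixels is half the picture's height over the tangent of half this angle, whatever the lens; pixels are square), "cx", "cy" (the principal point, pixels), "camera_from_world" (4x4, takes a point from world to camera coordinates). Camera axes: x right, y up, looking along -z (the intrinsics and any distortion apply to the point x, -y, -z); pixel columns grow to the right and rows downward; lengths in mm; the calibration is good to about 2 mm. A picture is of the moment at which its call begins: read the wrist's pose just before it. camera_info takes no time and is no camera call; for the wrist camera it gives the pose at the moment of the call.
- sign_off(): hands the job in, once; it reports no verdict.
The state is a dict: "clock": time; "joints": joint angles; "qd": joint speeds; "effort": joint torques, N m; "eef_pos": TCP position; "eef_rot": TCP orientation; "wrist_force": force on the tool from outside, world axes, zero at the start; "moment": the same for the moment, N m; "finger_gap": finger opening in mm.
Only numpy, scipy, OpenCV 4.12 (cv2) and the standard library are available. Lean on these libraries where they do the work, as an engineer would, in place of code of your own. Each camera call takes 0.05 s, during which the arm holds its last target. There are 200 camera calls.

## Working session

There is one attempt and no reset: what is moved stays moved. The work goes in short steps, Python scripts to look and compute and a tool call to move; the robot and the scene stay as the last step left them, time stands still between calls to the robot, and variables do not carry over. Pictures are saved under pics/ and viewed, on a budget of 10 in all, crops included, one or two more only if the job needs it, and the job is handed in when it is done.

Besides the shell and the picture viewer there is one more tool, called as name(argument=value, ...) on one line, values as JSON. drive_tool: Moves the arm, as the interface text tells. Its arguments: {"type":"object","properties":{"motion":{"type":"array","items":{"type":"number"}},"jaw":{"type":"number"},"grip_force":{"type":"number"}},"required":["motion"]}

```bash
mkdir -p pics; ls
python3 - <<'E'
from cell import *
import cv2,numpy as np
s=read_state();print(s)
for n in("top","side"):
    cv2.imwrite(f"pics/{n}0.png",camera(n)[:,:,::-1]);print(n,camera_info(n))
E
```

```text
pics
{'clock': 0.0, 'joints': array([-1.33956628e+00,  3.00486928e-01,  1.52159216e+00, -9.66467922e-06,
        1.32068512e+00, -6.66199658e-02]), 'qd': array([ 1.14386661e-03,  4.26884420e-04, -8.76935327e-04, -5.01519358e-04,
       -8.11444041e-05,  2.84511996e-04]), 'effort': array([-6.69790079e-04, -5.31799257e+01, -3.52739882e+01,  7.07957265e-02,
        2.43414275e-02, -1.22065353e-04]), 'eef_pos': array([ 161.32963656, -525.53035546,  204.87295866]), 'eef_rot': array([-3.14042308e+00, -6.86505561e-05,  2.97852367e-01]), 'wrist_force': array([-0.41138085, -0.23410554,  1.16892413]), 'moment': array([0.01221715, 0.0387754 , 0.01144268]), 'finger_gap': 93.61254784936213}
top {'fovy': 44.03927665366032, 'cx': 316.449090971307, 'cy': 197.72181417472854, 'camera_from_world': array([[-2.92530909e-02, -9.99072605e-01, -3.15940818e-02,
         4.52302221e+01],
       [ 9.89289998e-01, -3.34595996e-02,  1.42076579e-01,
        -6.47375451e+02],
       [-1.43001943e-01, -2.70995300e-02,  9.89351333e-01,
        -1.08406104e+03],
       [ 0.00000000e+00,  0.00000000e+00,  0.00000000e+00,
         1.00000000e+00]])}
side {'fovy': 53.69374380943, 'cx': 322.4476503243293, 'cy': 206.84889074293903, 'camera_from_world': array([[-9.43224727e-01, -3.32054716e-01, -8.17188972e-03,
         6.20154288e+02],
       [ 2.52600409e-01, -7.33070612e-01,  6.31506540e-01,
        -1.91892455e+02],
       [-2.15685297e-01,  5.93588362e-01,  7.75327485e-01,
        -8.12480930e+02],
       [ 0.00000000e+00,  0.00000000e+00,  0.00000000e+00,
         1.00000000e+00]])}
```

View pics/top0.png

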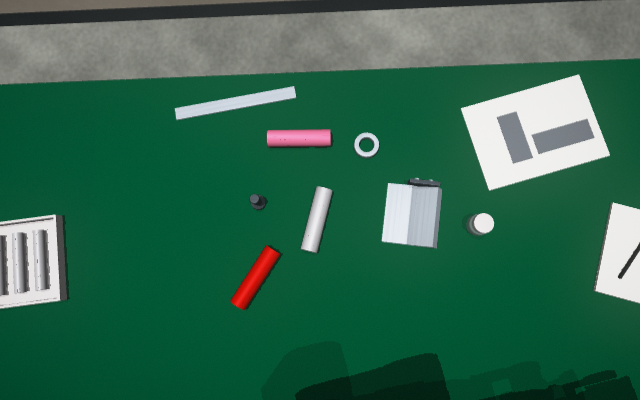

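View pics/side0.png

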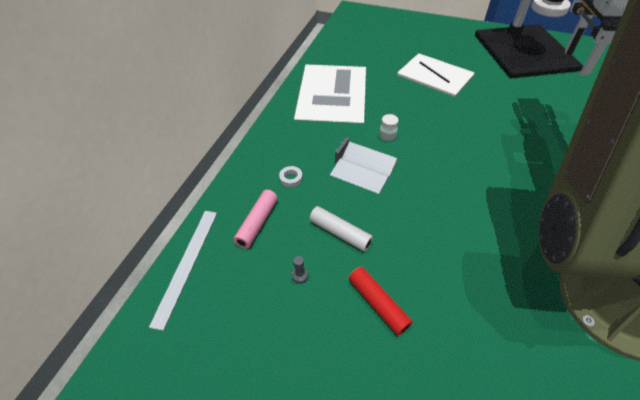

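The top view shows the V-block at (412,215) with its stop at (425,182), the ring at (367,145), the jar at (481,224) and the plug at (258,202). Candidates shaped like the blank are the grey tube (316,219), pink (299,138), red (256,278), and the silver bars in the tray (20,262). The grey one fits: bare aluminium, loose on the bench, on the block's +y side with the plug behind it. I'll confirm that in a crop.

```bash
cat > h.py <<'E'
from cell import *
import cv2,numpy as np
def K(i,shape=(400,640)):
    f=shape[0]/2/np.tan(np.radians(i["fovy"]/2)); return f
def proj(i,P):
    P=np.atleast_2d(P).astype(float);T=i["camera_from_world"];c=P@T[:3,:3].T+T[:3,3];f=K(i)
    return np.c_[i["cx"]+f*c[:,0]/-c[:,2], i["cy"]-f*c[:,1]/-c[:,2]]
def unproj(i,uv,z):
    f=K(i);T=i["camera_from_world"];R=T[:3,:3];o=-R.T@T[:3,3]
    uv=np.atleast_2d(uv);d=np.c_[(uv[:,0]-i["cx"])/f,-(uv[:,1]-i["cy"])/f,-np.ones(len(uv))]@R
    return o+d*((np.asarray(z)-o[2])/d[:,2])[:,None]
E
python3 - <<'E'
from h import *
im=cv2.imread("pics/top0.png");c=im[120:270,240:500]
cv2.imwrite("pics/crop1.png",cv2.resize(c,None,fx=3,fy=3,interpolation=cv2.INTER_CUBIC))
i=camera_info("top")
print(i.keys())
n=["stopL","stopR","rampTL","rampBL","blankT","blankB","ring","jarcap","plugtop"]
uv=[(410,181),(439,183),(388,183),(382,242),(324,188),(309,251),(367,145),(483,223),(256,199)]
z=[40,40,0,0,20,20,18,60,68]
for a,b in zip(n,unproj(i,uv,z)):print(a,b.round())
print(camera_info("wrist"))
E
```

```text
dict_keys(['fovy', 'cx', 'cy', 'camera_from_world'])
stopL [ 681. -191.   40.]
stopR [ 674. -257.   40.]
rampTL [ 685. -145.    0.]
rampBL [ 545. -124.    0.]
blankT [675.   7.  20.]
blankB [529.  46.  20.]
ring [775. -98.  18.]
jarcap [ 577. -344.   60.]
plugtop [647. 160.  68.]
{'fovy': 61.33421764342313, 'cx': 321.2045731416025, 'cy': 196.37421667902734, 'camera_from_world': array([[ 2.92912875e-01, -9.56138366e-01, -1.21377598e-03,
        -5.50217630e+02],
       [ 9.23834694e-01,  2.83343385e-01, -2.57382951e-01,
         2.76301228e+01],
       [ 2.46437629e-01,  7.42694517e-02,  9.66308721e-01,
        -3.91394074e+02],
       [ 0.00000000e+00,  0.00000000e+00,  0.00000000e+00,
         1.00000000e+00]])}
```

View pics/crop1.png

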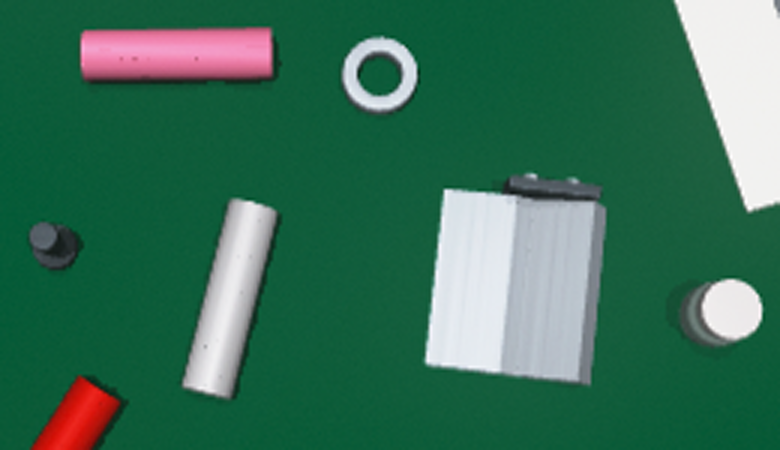

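The crop confirms it: bare grey tube with dark ends, with corners at crop (231,200), (277,208), (233,399) and (185,388). The block's ramp is bright on the blank's side and the stop is at the top. Next I'll fit both poses.

Run:
```python
from h import *
from scipy.optimize import least_squares as L
i=camera_info("top")
g=lambda p:np.array([240+p[0]/3,120+p[1]/3])
B=np.array([(50,71,0),(-90,71,0),(-90,-60,0),(50,-60,0),(-90,14,9),(50,14,9)],float)
uv=np.array([g(p) for p in[(443,189),(427,365),(590,384),(605,205),(501,374),(518,196)]])
def W(q,P):
    c,s=np.cos(q[2]),np.sin(q[2]);return np.c_[q[0]+c*P[:,0]-s*P[:,1],q[1]+s*P[:,0]+c*P[:,1],P[:,2]]
r=L(lambda q:(proj(i,W(q,B))-uv).ravel(),[620,-200,-.15]);q=r.x
print("block",q.round(3),r.fun.reshape(-1,2).round(1).tolist())
a=unproj(i,[g((254,204)),g((209,393.5))],[20,20]);m=a.mean(0);d=a[0]-a[1];th=np.arctan2(d[1],d[0])
c,s=np.cos(q[2]),np.sin(q[2]);R=np.array([[c,s],[-s,c]])
print("blank",m.round(1),th.round(3),np.linalg.norm(d),"in block",(R@(m[:2]-q[:2])).round(1),"rel",th-q[2])
for n,p,z in[("ring",(380,74),18),("jar",(732,309),60),("plug",(45,236),68),("plugfoot",(57,250),5),("redend",(100,385),20),("pinkend",(272,55),20)]:
    w=unproj(i,[g(p)],[z])[0];print(n,w.round(),(R@(w[:2]-q[:2])).round(1))
for P in([-25-75,0,24],):print("home end world",W(q,np.array([P],float)))
T=camera_info("wrist")["camera_from_world"];print("wristcam",-T[:3,:3].T@T[:3,3])
```

```text
block [ 6.25077e+02 -2.06881e+02 -1.43000e-01] [[-0.4, 0.1], [-0.6, -0.0], [1.2, -0.0], [0.9, 0.7], [-0.4, -0.5], [-0.8, -0.3]]
blank [601.6  25.2  20. ] -0.262 151.5647925210582 in block [-56.4 226.4] rel -0.11885092918514328
ring [776. -97.  18.] [133.6 129.9]
jar [ 577. -346.   60.] [ -27.4 -144.4]
plug [648. 163.  68.] [-30.1 369. ]
plugfoot [646. 163.   5.] [-32.4 369. ]
redend [537. 129.  20.] [-134.6  319.7]
pinkend [794. -12.  20.] [139.5 216.5]
home end world [[ 526.10032303 -192.61379058   24.        ]]
wristcam [ 232.09438944 -504.84437511  384.65118818]
```

```bash
cat >> h.py <<'E'
def plan(tgt,yaw,step=40,n=8):
    s=read_state();p=np.array(s["eef_pos"]);y=s["eef_rot"][2];out=[]
    print("t",round(s["clock"],2),"pos",p.round(1),"rot",s["eef_rot"].round(3),"F",s["wrist_force"].round(1))
    for k in range(n):
        d=np.array(tgt)-p;L=np.linalg.norm(d);d=d*min(1,step/max(L,1e-9))
        t=np.clip(yaw-y,-.12,.12)
        c,sn=np.cos(y),np.sin(y)
        out+=[round(c*d[0]+sn*d[1],1),round(sn*d[0]-c*d[1],1),round(-d[2],1),round(-t,3)]
        p=p+d;y+=t
    print(out)
E
python3 -c "
from h import *;plan([614,73,150],1.309)"
```

```text
t 0.1 pos [ 161.3 -525.6  205. ] rot [-3.141 -0.     0.298] F [-0.4 -0.4  0.7]
[np.float64(32.3), np.float64(-23.4), np.float64(2.9), np.float64(-0.12), np.float64(34.9), np.float64(-19.3), np.float64(2.9), np.float64(-0.12), np.float64(37.0), np.float64(-15.0), np.float64(2.9), np.float64(-0.12), np.float64(38.5), np.float64(-10.5), np.float64(2.9), np.float64(-0.12), np.float64(39.5), np.float64(-5.8), np.float64(2.9), np.float64(-0.12), np.float64(39.9), np.float64(-1.0), np.float64(2.9), np.float64(-0.12), np.float64(39.7), np.float64(3.8), np.float64(2.9), np.float64(-0.12), np.float64(39.0), np.float64(8.5), np.float64(2.9), np.float64(-0.12)]
```

drive_tool(motion=[32, -23, 3, -0.12, 35, -19, 3, -0.12, 37, -15, 3, -0.12, 38.5, -10.5, 3, -0.12, 39.5, -6, 3, -0.12, 40, -1, 3, -0.12, 39.5, 4, 3, -0.12, 39, 8.5, 3, -0.12], jaw=0.35)

```text
clock: 0.77
eef_pos: [352.6, -262.6, 177.7]
eef_rot: [-3.138, -0.003, 1.285]
wrist_force: [1.6, -0.6, -1.3]
finger_gap: 61.4
```

```bash
sed -i 's/print(out)/print([float(v) for v in out])/' h.py; python3 -c "
from h import *;plan([614,73,150],1.309)"
```

```text
t 0.77 pos [ 352.6 -262.6  177.7] rot [-3.138e+00 -3.000e-03  1.285e+00] F [ 1.6 -0.6 -1.3]
[37.1, 14.7, 2.6, -0.024, 36.8, 15.5, 2.6, -0.0, 36.8, 15.5, 2.6, -0.0, 36.8, 15.5, 2.6, -0.0, 36.8, 15.5, 2.6, -0.0, 36.8, 15.5, 2.6, -0.0, 36.8, 15.5, 2.6, -0.0, 36.8, 15.5, 2.6, -0.0]
```

drive_tool(motion=[37, 15.5, 2.5, -0.02, 37, 15.5, 2.5, 0, 37, 15.5, 2.5, 0, 37, 15.5, 2.5, 0, 37, 15.5, 2.5, 0, 37, 15.5, 2.5, 0, 37, 15.5, 2.5, 0, 37, 15.5, 2.5, 0])

```text
clock: 1.43
eef_pos: [551.3, 4.5, 156.7]
eef_rot: [-3.137, -0.003, 1.316]
wrist_force: [0.2, -1.3, 0.3]
finger_gap: 61.2
```

```bash
python3 -c "
from h import *;plan([614,73,150],1.309)"
```

```text
t 1.43 pos [551.3   4.5 156.7] rot [-3.137e+00 -3.000e-03  1.316e+00] F [ 0.2 -1.3  0.3]
[35.3, 18.6, 2.9, 0.007, 35.4, 18.4, 2.9, -0.0, 11.6, 6.0, 0.9, -0.0, 0.0, 0.0, -0.0, -0.0, 0.0, 0.0, -0.0, -0.0, 0.0, 0.0, -0.0, -0.0, 0.0, 0.0, -0.0, -0.0, 0.0, 0.0, -0.0, -0.0]
```

drive_tool(motion=[35, 18.5, 3, 0, 35, 18.5, 3, 0, 12, 6, 1, 0, 2, 1, 0, 0])

```text
clock: 1.77
eef_pos: [618.5, 85.0, 146.4]
eef_rot: [-3.134, -0.002, 1.322]
wrist_force: [-0.7, -0.8, -0.5]
finger_gap: 61.2
```

```bash
python3 -c "
from h import *;plan([614,73,50],1.309)
cv2.imwrite('pics/w1.png',camera('wrist')[:,:,::-1])
i=camera_info('wrist')
th=-.262;m=np.array([601.6,25.2,20]);u=np.array([np.cos(th),np.sin(th),0]);n=np.array([-u[1],u[0],0])
for a in(-75,75):
  for b in(-20,20):print(proj(i,m+a*u+b*n).round())
"
```

```text
t 1.77 pos [618.5  85.  146.4] rot [-3.134e+00 -2.000e-03  1.322e+00] F [-0.7 -0.8 -0.5]
[-5.2, -0.6, 39.7, 0.013, -5.2, -0.5, 39.7, -0.0, -2.2, -0.2, 17.0, -0.0, 0.0, 0.0, -0.0, -0.0, 0.0, 0.0, -0.0, -0.0, 0.0, 0.0, -0.0, -0.0, 0.0, 0.0, -0.0, -0.0, 0.0, 0.0, -0.0, -0.0]
[[246. 267.]]
[[244. 229.]]
[[397. 269.]]
[[400. 231.]]
```

View pics/w1.png

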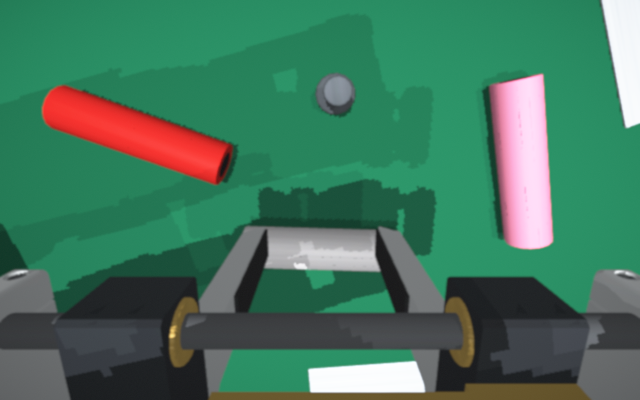

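The wrist picture shows the blank between the fingers at rows 228–268, as my fit predicted (229–269). The plug is at (335,94) and the red bar's near end at (225,165), both clear. I'll descend behind the blank now.

drive_tool(motion=[-1, 0, 35, 0.006, -1, 0, 35, 0.005, -1, 0, 30, 0, 0, 0, 10, 0, 0, 0, 2, 0, 0, 0, 0, 0])

```text
clock: 2.32
eef_pos: [614.8, 76.5, 33.7]
eef_rot: [-3.137, -0.002, 1.307]
wrist_force: [-0.6, 0.0, 0.1]
finger_gap: 61.2
```

```bash
python3 -c "
from h import *;plan([614,73,15],1.309)"
```

```text
t 2.32 pos [614.8  76.5  33.7] rot [-3.137e+00 -2.000e-03  1.307e+00] F [-0.6  0.   0.1]
[-3.6, 0.2, 18.7, -0.002, 0.0, 0.0, -0.0, -0.0, 0.0, 0.0, -0.0, -0.0, 0.0, 0.0, -0.0, -0.0, 0.0, 0.0, -0.0, -0.0, 0.0, 0.0, -0.0, -0.0, 0.0, 0.0, -0.0, -0.0, 0.0, 0.0, -0.0, -0.0]
```

drive_tool(motion=[0, 0, 15, 0, 0, 0, 3, 0, -6, 0, 1, 0, -6, 0, 0, 0, -4, 0, 0, 0, -3, 0, 0, 0, -3, 0, 0, 0, -3, 0, 0, 0])

```text
clock: 2.98
eef_pos: [612.2, 49.6, 26.2]
eef_rot: [3.133, -0.008, 1.305]
wrist_force: [-2.6, 8.3, 11.2]
finger_gap: 61.1
```

```bash
python3 -c "
from h import *;plan([614,73,15],1.309,n=0);s=read_state();m=np.array([601.6,25.2]);d=s['eef_pos'][:2]-m;print(d@[.259,.966],d@[.966,-.259])"
```

```text
t 2.98 pos [612.2  49.6  26.2] rot [ 3.133 -0.008  1.305] F [-2.6  8.3 11.2]
[]
26.334024621686602 3.9140150262660733
```

```bash
python3 -c "
from h import *
for n in('top','side'):
  cv2.imwrite(f'pics/{n}1.png',camera(n)[:,:,::-1])
a=cv2.imread('pics/top1.png')[170:270,270:400];b=cv2.imread('pics/side1.png')[170:270,270:400]
cv2.imwrite('pics/c2.png',cv2.resize(np.vstack([a,b]),None,fx=3,fy=3,interpolation=cv2.INTER_CUBIC));print(read_state()['eef_pos'],read_state()['wrist_force'])"
```

```text
[612.51501899  49.30593131  26.42037697] [0.94084656 4.51533335 6.21180612]
```

View pics/c2.png

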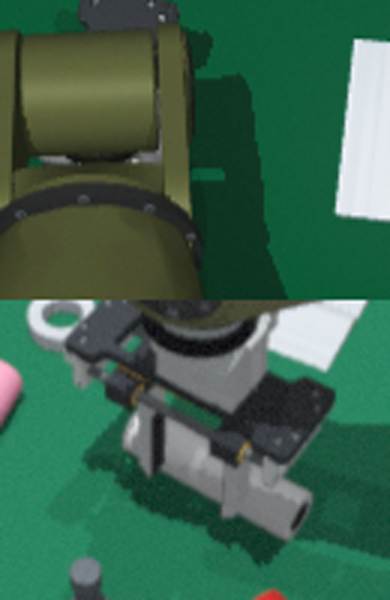

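The fingers' lower edges are riding on the bar's upper flank: tip z is 26, and the side view at crop (230,500) shows it. I'll back off, go down and check the height before pushing.

drive_tool(motion=[3, 0, -1, 0, 6, 0, 0, 0, 6, 0, 0, 0, 3, 0, 6, 0, 0, 0, 4, 0, 0, 0, 2, 0, 0, 0, 0, 0])

```text
clock: 3.67
eef_pos: [618.0, 68.4, 15.0]
eef_rot: [3.131, -0.008, 1.306]
wrist_force: [0.8, -0.0, -0.5]
finger_gap: 60.8
```

```bash
python3 -c "
from h import *
plan([614,73,14],1.309,n=1)
cv2.imwrite('pics/side2.png',cv2.resize(camera('side')[150:290,250:420,::-1],None,fx=4,fy=4,interpolation=cv2.INTER_CUBIC))"
```

```text
t 3.67 pos [618.   68.4  15. ] rot [ 3.131 -0.008  1.306] F [ 0.8 -0.  -0.5]
[3.4, -5.0, 1.0, -0.003]
```

View pics/side2.png

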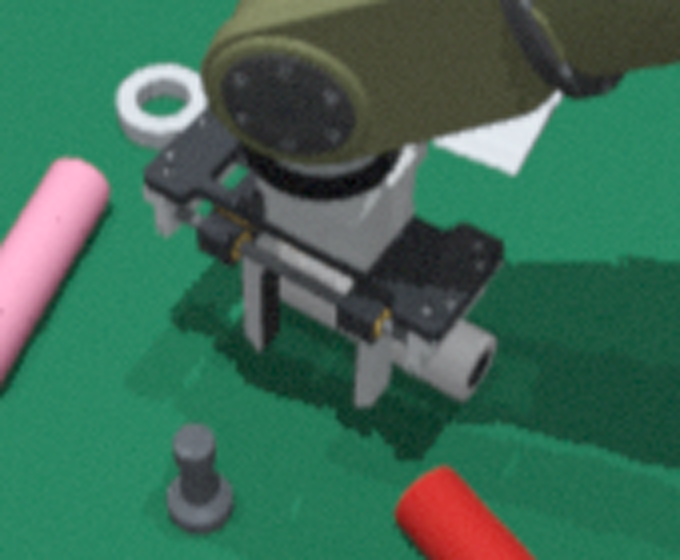

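Now the fingers stand behind the bar with tips low at z 15, crop (260,340) and (370,395); the bar's end at (480,355) has barely moved. I'll go lower and push in short monitored steps.

drive_tool(motion=[-4, 0, 5, 0, -4, 0, 3, 0, -3, 0, 0, 0, -2, 0, 0, 0, -3, 0, 0, 0, -3, 0, 0, 0])

```text
clock: 4.22
eef_pos: [612.5, 47.8, 5.9]
eef_rot: [3.132, -0.008, 1.305]
wrist_force: [0.5, -0.1, -0.9]
finger_gap: 61.0
```

drive_tool(motion=[-4, 0, -0.5, 0, -4, 0, -0.5, 0, -4, 0, -0.5, -0.01, -4, 0, -0.5, -0.01, -4, 0, -0.5, -0.01, -4, 0, -0.5, -0.01])

```text
clock: 4.72
eef_pos: [606.1, 22.0, 9.8]
eef_rot: [3.13, -0.008, 1.348]
wrist_force: [0.0, 0.0, -0.1]
finger_gap: 61.1
```

```bash
python3 -c "
from h import *
a=camera('top')[:,:,::-1][150:270,280:450];b=camera('wrist')[:,:,::-1]
cv2.imwrite('pics/c3.png',np.vstack([cv2.resize(a,(510,360),interpolation=cv2.INTER_CUBIC),cv2.resize(b,(510,230))[:230]]))"
```

```text
(no output)
```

View pics/c3.png

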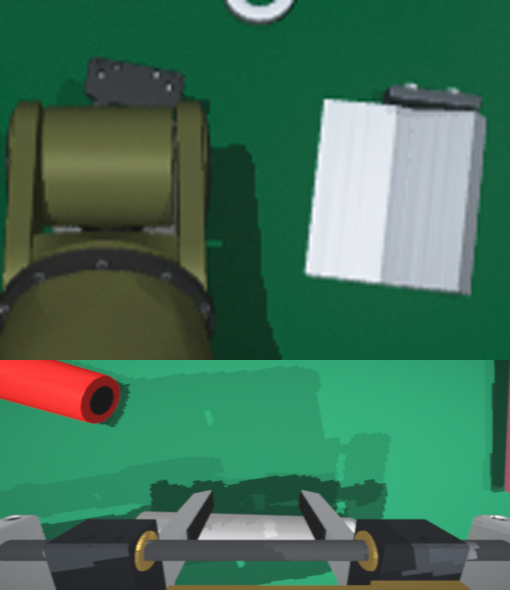

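The top view shows the arm covering the blank. In the wrist view the bar lies just ahead of the fingers (rows 515–540), square and centred. I'll continue.

drive_tool(motion=[-4, 0, 0, -0.01, -5, 0, 0, -0.01, -5, 0, 0, -0.01, -5, 0, 0, -0.01, -5, 0, 0, -0.01, -5, 0, 0, -0.01, -5, 0, 0, -0.01, -5, 0, 0, -0.01])

```text
clock: 5.48
eef_pos: [598.2, -19.6, 9.4]
eef_rot: [3.13, -0.007, 1.436]
wrist_force: [0.3, 0.2, -0.1]
finger_gap: 61.2
```

drive_tool(motion=[-5, 0, -0.5, 0.008, -5, 0, -0.5, 0, -5, 0, -0.5, 0, -5, 0, -0.5, 0, -5, 0, 0, 0, -5, 0, 0, 0, -5, 0, 0, 0, -5, 0, 0, 0])

```text
clock: 6.15
eef_pos: [591.9, -63.8, 11.4]
eef_rot: [3.13, -0.007, 1.427]
wrist_force: [0.3, 1.0, 0.7]
finger_gap: 61.2
```

```bash
python3 -c "
from h import *
plan([614,73,14],1.428,n=0);d=read_state()['eef_pos'][:2]-np.array([625.1,-206.9]);print(d@[.9898,-.1425],d@[.1425,.9898])
a=camera('top')[:,:,::-1][150:270,320:450];b=camera('side')[:,:,::-1][120:260,270:430]
cv2.imwrite('pics/c4.png',np.hstack([cv2.resize(a,(390,360),interpolation=cv2.INTER_CUBIC),cv2.resize(b,(410,360),interpolation=cv2.INTER_CUBIC)]))"
```

```text
t 6.15 pos [591.9 -63.8  11.4] rot [ 3.13  -0.007  1.427] F [0.3 1.  0.7]
[]
-53.25562314124756 136.87561939100368
```

View pics/c4.png

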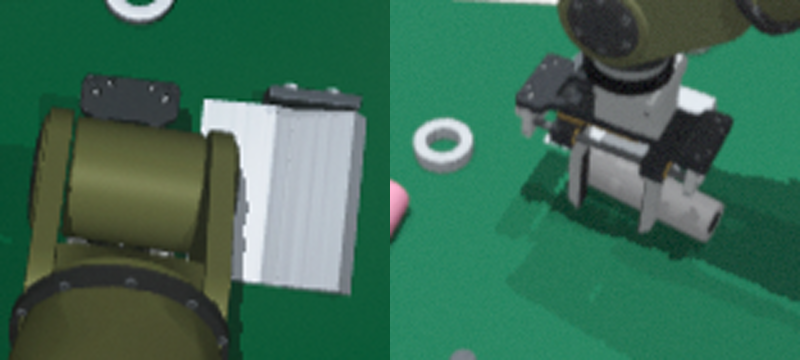

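The bar is against both fingers and parallel to them just short of the ramp, with its end at (712,222) in the picture. Next it goes up the ramp.

drive_tool(motion=[-5, 0, -0.5, 0, -5, 0, -0.5, 0, -5, 0, -0.5, 0, -5, 0, -0.5, 0, -5, 0, 0, 0, -5, 0, 0, 0, -5, 0, 0, 0, -5, 0, 0, 0])

```text
clock: 6.92
eef_pos: [586.3, -105.4, 14.1]
eef_rot: [3.129, -0.009, 1.427]
wrist_force: [0.5, 9.6, 7.9]
finger_gap: 60.9
```

drive_tool(motion=[-1, 0, 5, 0, -5, 0, 0, 0, -5, 0, 0, 0, -5, 0, 0, 0])

```text
clock: 7.25
eef_pos: [585.9, -120.2, 11.2]
eef_rot: [3.124, -0.014, 1.428]
wrist_force: [-0.7, 8.2, 7.5]
finger_gap: 61.4
```

drive_tool(motion=[-5, 0, 1, 0, -5, 0, 0, 0, -5, 0, 0, 0, -5, 0, 0, 0, -5, 0, 0, 0])

```text
clock: 7.67
eef_pos: [584.1, -143.6, 12.7]
eef_rot: [3.12, -0.019, 1.428]
wrist_force: [0.6, 9.2, 7.3]
finger_gap: 61.3
```

drive_tool(motion=[-4, 0, 1, 0, -4, 0, 0, 0, -4, 0, 0, 0, -4, 0, 0, 0])

```text
clock: 8.0
eef_pos: [582.9, -159.3, 13.2]
eef_rot: [3.118, -0.022, 1.429]
wrist_force: [-0.5, 0.2, -0.2]
finger_gap: 61.1
```

The force has gone to zero, so the bar has probably dropped into the groove. I'll back off and rise, with the jaws closing, and then check.

drive_tool(motion=[8, 0, 0, 0, 20, 0, -5, 0, 20, 0, -30, 0, 10, 0, -40, 0, 0, 0, -40, 0, 0, 0, -20, 0, 0, 0, 0, 0], jaw=1)

```text
clock: 8.58
eef_pos: [585.2, -101.6, 151.2]
eef_rot: [3.126, -0.02, 1.427]
wrist_force: [-0.1, 1.1, 0.4]
finger_gap: 18.0
```

```bash
python3 -c "
from h import *
plan([500,-189,140],-0.143,n=8)
cv2.imwrite('pics/t5.png',camera('top')[:,:,::-1]);cv2.imwrite('pics/s5.png',camera('side')[:,:,::-1])
a=cv2.imread('pics/t5.png')[150:270,340:470];b=cv2.imread('pics/s5.png')[120:220,300:420]
cv2.imwrite('pics/c5.png',np.hstack([cv2.resize(a,(390,360),interpolation=cv2.INTER_CUBIC),cv2.resize(b,(410,360),interpolation=cv2.INTER_CUBIC)]))"
```

```text
t 8.58 pos [ 585.2 -101.6  151.2] rot [ 3.126 -0.02   1.427] F [-0.1  1.1  0.4]
[-32.2, -23.4, 3.6, 0.12, -34.8, -19.4, 3.6, 0.12, -36.9, -15.1, 3.6, 0.12, -2.5, -0.7, 0.2, 0.12, 0.0, 0.0, -0.0, 0.12, 0.0, 0.0, -0.0, 0.12, 0.0, 0.0, -0.0, 0.12, 0.0, 0.0, -0.0, 0.12]
```

View pics/c5.png

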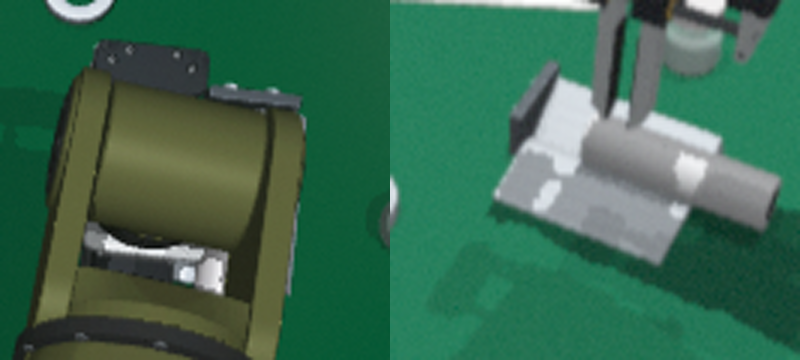

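The side crop shows the blank lying in the groove, its free end at (770,200) standing well out of the open end. I'll go round to that end, with the tool's y axis already along the groove.

```bash
python3 -c "
from h import *
plan([447,-181,145],1.428,n=5)"
```

```text
t 8.68 pos [ 584.1 -101.6  147.2] rot [ 3.13  -0.021  1.427] F [-0.7 -0.3 -1.5]
[-24.8, -31.4, 0.5, -0.001, -24.8, -31.4, 0.5, -0.0, -24.8, -31.4, 0.5, -0.0, -23.8, -30.2, 0.5, -0.0, 0.0, 0.0, -0.0, -0.0]
```

drive_tool(motion=[-25, -31, 0.5, 0, -25, -31, 0, 0, -25, -31, 0, 0, -19, -30, 0, 0, 0, 0, 0, 0, 0, 0, 0, 0])

```text
clock: 9.18
eef_pos: [438.6, -176.8, 130.3]
eef_rot: [-3.135, -0.025, 1.427]
wrist_force: [0.3, -0.4, -0.2]
finger_gap: 0.5
```

```bash
python3 -c "
from h import *
plan([447,-181,145],1.428,n=2)"
```

```text
t 9.18 pos [ 438.6 -176.8  130.3] rot [-3.135 -0.025  1.427] F [ 0.3 -0.4 -0.2]
[-3.0, 8.9, -14.7, -0.001, 0.0, 0.0, -0.0, -0.0]
```

drive_tool(motion=[-2, 0, 35, 0, -1, 0, 35, 0, 0, 0, 28, 0, 0, 0, 10, 0, 0, 0, 0, 0, 0, 0, 0, 0])

```text
clock: 9.68
eef_pos: [438.2, -174.6, 12.3]
eef_rot: [-3.129, -0.026, 1.428]
wrist_force: [0.5, 0.6, 1.1]
finger_gap: 0.5
```

```bash
python3 -c "
from h import *
plan([447,-181,15],1.428,n=1)
cv2.imwrite('pics/s6.png',camera('side')[:,:,::-1])
b=cv2.imread('pics/s6.png')[110:230,320:480];cv2.imwrite('pics/c6.png',cv2.resize(b,None,fx=4,fy=4,interpolation=cv2.INTER_CUBIC))"
```

```text
t 9.68 pos [ 438.2 -174.6   12.3] rot [-3.129 -0.026  1.428] F [0.5 0.6 1.1]
[-5.0, 9.6, -2.7, -0.0]
```

View pics/c6.png

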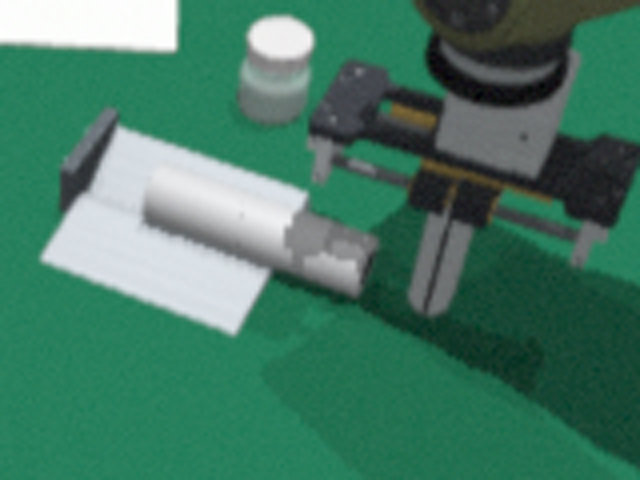

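The fingers stand in line with the bar's end (370,265), about 40 mm away, with nothing in between. I'll push along the groove.

drive_tool(motion=[-3, 10, -2, 0, -2, 10, -1, 0, 0, 8, 0, 0, 0, 4, 0, 0, 0, 4, 0, 0, 0, 4, 0, 0])

```text
clock: 10.23
eef_pos: [480.4, -185.1, 18.0]
eef_rot: [-3.131, -0.025, 1.429]
wrist_force: [-2.2, 0.3, -1.4]
finger_gap: 0.4
```

```bash
echo "
def blk():
    d=read_state()['eef_pos'][:2]-np.array([625.1,-206.9]);print('block',d@[.9898,-.1425],d@[.1425,.9898])" >>h.py; python3 -c "
from h import *
plan([447,-181,15],1.428,n=0);blk()"
```

```text
t 10.23 pos [ 480.4 -185.1   18. ] rot [-3.131 -0.025  1.429] F [-2.2  0.3 -1.4]
[]
block -146.32733808113593 0.939246658209259
```

drive_tool(motion=[0, 3, 0, 0, 0, 3, 0, 0, 0, 3, 0, 0, 0, 3, 0, 0, 0, 3, 0, 0, 0, 3, 0, 0, 0, 3, 0, 0, 0, 3, 0, 0])

```text
clock: 10.9
eef_pos: [505.4, -188.7, 17.9]
eef_rot: [-3.129, -0.025, 1.429]
wrist_force: [-4.2, -0.3, 1.3]
finger_gap: 0.7
```

```bash
python3 -c "
from h import *
plan([447,-181,15],1.428,n=0);blk()"
```

```text
t 10.9 pos [ 505.4 -188.7   17.9] rot [-3.129 -0.025  1.429] F [-4.2 -0.3  1.3]
[]
block -121.1031535028902 0.9584131080072913
```

drive_tool(motion=[0, 3, 0, 0, 0, 2, 0, 0, 0, 2, 0, 0, 0, 2, 0, 0])

```text
clock: 11.23
eef_pos: [515.3, -190.3, 17.9]
eef_rot: [-3.129, -0.025, 1.429]
wrist_force: [-4.7, -0.2, 2.7]
finger_gap: 0.5
```

drive_tool(motion=[0, 2, 0, 0, 0, 2, 0, 0, 0, 2, 0, 0])

```text
clock: 11.48
eef_pos: [515.2, -190.3, 18.0]
eef_rot: [-3.112, -0.027, 1.429]
wrist_force: [-23.6, 2.4, 17.8]
finger_gap: 0.5
```

The push force jumped to 24 N with no travel, so the bar is against the stop. I'll back off and rise clear.

drive_tool(motion=[0, -3, 0, 0, 0, -6, 0, 0, 0, -20, 0, 0, 0, -25, -5, 0, 0, -15, -35, 0, 0, -10, -40, 0, 0, 0, -40, 0, 0, 0, 0, 0])

```text
clock: 12.15
eef_pos: [436.7, -181.3, 143.0]
eef_rot: [-3.115, -0.028, 1.43]
wrist_force: [1.1, -0.5, 0.8]
finger_gap: 0.6
```

```bash
python3 -c "
from h import *
plan([447,-181,15],1.428,n=0)
i=camera_info('side');j=camera_info('top')
cv2.imwrite('pics/s7.png',camera('side')[:,:,::-1]);cv2.imwrite('pics/t7.png',camera('top')[:,:,::-1])
a=cv2.imread('pics/s7.png')[110:210,300:440];b=cv2.imread('pics/t7.png')[120:270,340:510];
cv2.imwrite('pics/c7.png',np.hstack([cv2.resize(a,(400,400*100//140),interpolation=cv2.INTER_CUBIC)[:285],cv2.resize(b,(323,285),interpolation=cv2.INTER_CUBIC)]))"
```

```text
t 12.15 pos [ 436.7 -181.3  143. ] rot [-3.115 -0.028  1.43 ] F [ 1.1 -0.5  0.8]
[]
```

View pics/c7.png

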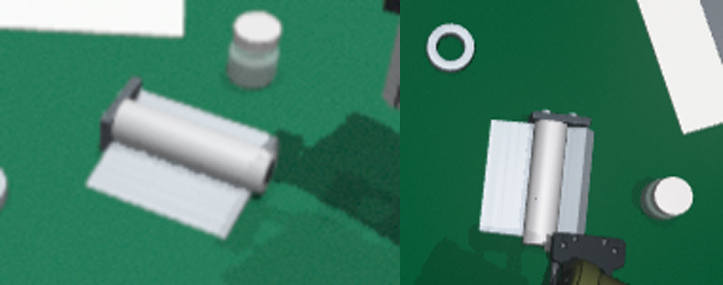

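The bar lies in the groove against the stop: side crop (115,120), and top crop from (548,125) to (537,243). The ring and jar are in place and the hand is well clear, so I'm handing in.

```bash
python3 -c "
from h import *
s=read_state();print(s['qd'].round(3));print(sign_off())"
```

```text
[ 0.003  0.056  0.031 -0.001 -0.017  0.002]
the job is handed in; nothing more can be done
None
```

The blank is in the groove against the end stop, the hand is clear, and the job is handed in (about 12 s on the robot's clock; no verdict is reported).

- **How it went:** I rolled the aluminium blank along the bench and up the ramp with both fingers behind it, and it dropped into the groove. I then pushed its end along the groove with the shut fingers.
- **What went wrong on the way:** On the first push the fingers rode up onto the bar's flank, with the tips at z 26 mm and about 11 N upward. I backed off, went lower and repeated the push. Friction on the ramp was high (8–10 N on the fingers).
- **Seating check:** At the stop the push force jumped from 5 to 24 N with no further travel. The fingers stopped within about 2 mm of where a fully home bar should put them. The last pictures show no visible gap at the stop and the hand well clear.
- **Bystanders:** In the last pictures the ring and jar are where they started. The plug gauge was outside the last crop; its last full view was before the push, and after that the arm only moved away from it.
- **At hand-in:** The arm still showed a small residual joint speed (0.06 rad/s or less), about 140 mm above the bench.
- **Picture budget:** I viewed 11 pictures, one past the budget of 10.

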